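Raise the cam press on a coaster mould and hold it

ROBOT

A 6-joint arm with a two-finger parallel gripper is mounted at the origin on the work surface. World frame = base frame: x ahead of the robot, y to its left, z up, the work surface at z = 0. Lengths are in mm, angles in degrees, forces in N, time in s.
With the tool pointing down it reaches from about 300 to 850 mm from the base axis. Payload 4.2 kg.
Tool frame: the origin (TCP) lies on the centre line of the jaws, within the pads' length; the fingertips stand 14 mm ahead of it and the grasp point (between the pads) lies 5 mm behind it; z points along the fingers, y is the line along which they close (so a half turn about z gives the same grasp; the last joint's range is limited). The gripper opens to 91 mm and grips with 3 to 60 N. Pads are 32 mm wide; open, the fingers measure 118 mm over their backs; the gripper's body (76 mm by 178 mm) begins 60 mm behind the grasp point.
Start: joints at [-70.015, 18.312, 89.639, -0, 72.044, -1.146], TCP at [207.289, -536.352, 227.976] pointing down, gripper open.
Joint ranges: [-177.97, 177.97], [-48.28, 115.42], [12.27, 149.76], [-77.06, 257.06], [2.81, 150.46], [-146.56, 146.56]. Speed limits (degrees/s): [147.25, 147.25, 180, 180, 180, 180].

INTERFACE

Orientations are given as [roll, pitch, yaw] about the fixed x, y, z axes, in that order (R = Rz(yaw) Ry(pitch) Rx(roll)).
In Python, from workcell import env gives the robot as it stands.
- The arm moves only by the tool arm_command, never from a script. Its argument "motion" is a list of rows, each an object with "offset": the shift along the tool's x, y, z in m, a list of three; "spin": the turn about the tool's z in rad. In form: [{"offset": [tx, ty, tz], "spin": spin}, ...]. A call has 1 to 5 rows; each row shifts and turns the commanded pose from where the row before left it, along the tool's axes as they then stand; what a row does not reach is not made up. A row lasts 1/8 s, in which the tool goes at most 62.5 mm and 10.7 degrees, less where a joint would pass 70% of its speed; a pose out of reach is approached as far as the arm can. A call with a gripper value outside its range is refused whole. "jaw" is the finger opening in m, from 0 to 0.0912, set as the call begins (left out, the last holds). The fingers move at their own pace and stop on an object; "newtons" is the grip in N (left out, the last holds). Time passes only in rows, so rows that do not move let the fingers close. It gives the time, the measured TCP pose, the force, the opening and the grip force at its end, in the units of the state.
- env.state(): the state, without advancing time (a new reading comes with each control period).
- env.grab_frame(name): name is "side" or "top"; returns (picture, depth): 420x560x3 uint8, blue, green, red; 420x560 float32, mm along the optical axis (not along the pixel's ray), 0 where there is no reading.
- env.camera_model(name): a dict with "fx", "fy", "cx", "cy" (pixels), "eye" and "rotation" of the camera in the world. Camera axes: x right, y down, z forward; pixel columns grow to the right and rows downward; lengths in mm; the calibration is good to about 2 mm. A picture is of the moment at which its call begins. camera_model takes no time and is no camera call.
- env.job_done(): hands the job in; it is judged then, once.
Trained networks look in the newest picture that a camera, given by its name, has taken for a name from the list of things; names that differ only in an ending like _2 or _b are one class to them, and where a whole thing is asked for, a point or a joint stands for the part that bears it (a point fixed in the world has none). Each returns a list of dicts, best first, with "score" (0 to 1); they miss things now and then, are a little off and sometimes report something else, mostly with a low value. They report only what shows in the picture. A call takes as long as a camera call. They do not tell look-alikes from the thing itself.
- env.boxes_of(camera, target): "bbox" ([left, top, right, bottom] in pixels, round what is visible of it).
- env.pinpoint(camera, target): "location" ([column, row] in pixels: a listed point, or the origin of a listed thing).
The state is a dict: "time_s": time; "qpos": joint angles; "qvel": joint speeds; "effort": joint torques, N m; "ee_pos": TCP position; "ee_rot": TCP orientation; "force": force on the tool from outside, world axes, zero at the start; "torque": the same for the moment, N m; "gripper_width": finger opening in mm; "gripper_force": force on a finger pad.
Only numpy, scipy, OpenCV 4.12 (cv2) and the standard library are available. Lean on these libraries where they do the work, as an engineer would, in place of code of your own. Each camera call takes 0.05 s, during which the arm holds its last target. There are 200 camera calls.

TASK

Slide the mould carriage along its guides, under the bridge of the small blue press, until it is fully home against the back stop. Then swing the red-handled cam lever up to the highest lift point of its cam, where the lever stands straight up and the mould is pressed against the platen, and finish with the gripper still holding the lever there, since it springs back when let go. Leave the bottles, bowls and other things around the press where they are.

Things in the scene. Friction and masses are not known exactly. Their poses are not given: they have to be found in the camera images.
- press: Blue press fixed to the table, base 320 x 170 mm. Origin at table height under the middle of its bridge; x points from its open front to its back (the carriage slides in along +x), y to its left, z up. The face of its back stop is 50 mm beyond the origin, its top 124 mm above the table.
- home (a point): Fixed point at the middle of the place under the bridge, level with the deck, 85 mm above the table; axes as the press. The carriage is home when its leading edge meets the back stop: its origin is then about 5 mm beyond this point along the press's x.
- carriage: Loose carriage, 0.45 to 0.8 kg, in the guides: aluminium plate 145 x 107 x 8 mm, a grey and lime two-part mould 84 x 84 mm on it (top 38 mm above the underside), a yellow upright handle at the front. Origin under the mould's centre, on the underside; x to the back of the press. The plate reaches from 100 mm before to 45 mm beyond it. Starts 75 to 105 mm short of home; slides with a few newtons.
- handle (a point): Grip point of the carriage's yellow handle: a post 14 mm thick (x), 30 mm wide (y), 85 mm before the carriage's origin and 53 mm above its underside; the post's top is 15 mm higher, the plate's top 45 mm lower. 36 mm free between post and mould.
- lever (a joint): Lever angle (rad): 0 = down on its stop, leaning 70 degrees from upright towards the press's front; grows as it swings up and back; 1.22 = straight up, the highest lift (two brass cams lift the carriage 10.8 mm off its ledges); beyond that it sinks again; end stop at 1.9. A spring (about 0.12 Nm at 0, 0.36 Nm at the top) and the load pull it back to 0: under 8 N at the grip.
- lever_grip (a point): Middle of the lever's red grip: level round sleeve that turns freely on its bar, 18 mm diameter, 78 mm long along the press's y, 130 mm from the shaft axis, 149 mm to the right (-y) of the press's middle. The 12 mm lever arm is 55 mm from this point towards the press; otherwise free all round. 100 mm above the table when down, 186 mm when straight up.
- lever_hinge (a point): Fixed point on the front cam shaft's axis, 56 mm above the table, 30 mm before the press's origin, abreast of the middle of the red grip. The axis runs along the press's y; the grip moves round this point on a circle of 130 mm radius and is straight above it at the highest lift.
- platen: Dark steel pressure plate 90 x 90 x 12 mm hanging on springs (4 N/mm) under the bridge; origin at its underside, 130.5 mm above the table, 7.5 mm above the mould before lifting.
- deck (a point): Middle of the aluminium deck that leads under the bridge from the front, at its top face, 85 mm above the table. The deck is 185 mm long. Guides 112 mm apart (inner faces), rising to 105 mm above the table, run along both sides, on to the back stop.
- bridge (a point): Middle of the top of the bridge, 180 mm above the table. The bridge is 50 mm long (x) and 166 mm wide (y); its columns stand 68 to 83 mm to either side.
- squeeze_bottle: Bystander, to be left alone: clear squeeze bottle with a white cap, 52 mm diameter, 150 mm tall, origin under its centre.
- paste_jar: Bystander, to be left alone: jar with green lid, 64 mm diameter, 80 mm tall, origin under its centre.
- dropper_bottle: Bystander, to be left alone: small amber dropper bottle, 28 mm diameter, 65 mm tall, origin under its centre.
- blue_bowl: Bystander, to be left alone: blue bowl, 120 mm across, 50 mm tall, origin under its centre.
- pink_bowl: Bystander, to be left alone: magenta bowl, 110 mm across, 50 mm tall, origin under its centre.
- twine_spool: Bystander, to be left alone: white spool, 48 mm diameter, 68 mm tall, origin under its centre.
- spatula: Bystander, to be left alone: spatula lying flat, origin near its middle.
Mind the look-alikes: they are no part of the job. What is meant by the carriage is not purple or turquoise, and is the larger of those in its own colour.

How it is judged:
By the outcome, as a careful person would: the job done as asked, in the order asked, and still so for the second after the job is handed in, while the arm keeps its last pose, push and grip.
It also fails if it takes over 45 s, if anything falls off the work surface, if the arm or the gripper's body presses on something with over 40 N, if the wrist force passes 120 N, or if a joint passes its speed limit or range.

## Working session

There is one attempt and no reset: what is moved stays moved. The work goes in short steps, Python scripts to look and compute and a tool call to move; the robot and the scene stay as the last step left them, time stands still between calls to the robot, and variables do not carry over. Pictures are saved under pics/ and viewed, at most 10 in all, crops included, and the job is handed in when it is done.

Besides the shell and the picture viewer there is one more tool, called after "Request:" as name(argument=value, ...) on one line, values as JSON. arm_command: Moves the arm, as the interface text tells. Its arguments: {"type":"object","properties":{"motion":{"type":"array"},"jaw":{"type":"number"},"newtons":{"type":"number"}},"required":["motion"]}

```bash
mkdir -p pics; ls; cat > h.py <<'E'
from workcell import env
import numpy as np, cv2
from scipy.spatial.transform import Rotation as R
def ray(cam,px):
    m=env.camera_model(cam); d=np.array([(px[0]-m["cx"])/m["fx"],(px[1]-m["cy"])/m["fy"],1.])
    return np.array(m["eye"]),np.array(m["rotation"])@d
def at_z(cam,px,z):
    e,d=ray(cam,px); return e+d*(z-e[2])/d[2]
def at_depth(cam,px,dep):
    e,d=ray(cam,px); u,v=int(round(px[0])),int(round(px[1]))
    w=dep[v-1:v+2,u-1:u+2]; w=w[w>0]
    return e+d*np.median(w) if len(w) else None
E
python3 - <<'E'
from h import *
print(env.state())
for c in ["side","top"]:
    p,d=env.grab_frame(c); cv2.imwrite(f"pics/{c}0.png",p); np.save(f"pics/{c}0.npy",d)
    m=env.camera_model(c); print(c,m)
    for t,z in [("press",0),("home",85),("carriage",85),("handle",138),("lever_grip",100),("lever_hinge",56),("deck",85),("bridge",180),("platen",130.5)]:
        for r in env.pinpoint(c,t)[:3]:
            print(t,round(r["score"],2),np.round(r["location"]),np.round(at_z(c,r["location"],z)))
E
```

```text
pics
{'time_s': 0.0, 'qpos': array([-7.00159451e+01,  1.83513540e+01,  8.97079180e+01, -4.89707654e-04,
        7.20401486e+01, -1.14606061e+00]), 'qvel': array([ 0.02415187,  0.03537871,  0.08604348, -0.023487  , -0.08818856,
        0.03950941]), 'effort': array([ 7.39522766e-04, -4.12462771e+01, -2.31974727e+01,  7.27389241e-02,
        4.58810362e-02, -1.67988305e-04]), 'ee_pos': array([ 207.11505993, -535.89523519,  227.11286267]), 'ee_rot': array([-1.79900590e+02, -1.52304055e-03,  2.11302655e+01]), 'force': array([-0.12457489, -0.12264899,  0.3573449 ]), 'torque': array([-0.00735495,  0.02458026, -0.01356152]), 'gripper_force': 0.0, 'gripper_width': 90.71803562411411}
side {'fx': 512.3878475796258, 'fy': 512.3878475796258, 'cx': 274.337769263718, 'cy': 208.88731006004974, 'eye': array([ 250.27258699, -996.9387232 , 1272.41810276]), 'rotation': array([-137.63713809,    0.4092025 ,  -14.60888095])}Traceback (most recent call last):
  File "<stdin>", line 8, in <module>
  File "h.py", line 8, in at_z
    e,d=ray(cam,px); return e+d*(z-e[2])/d[2]
                                         ~^^^
IndexError: invalid index to scalar variable.
```

```bash
sed -i 's/np.array(m\["rotation"\])@d/R.from_euler("xyz",m["rotation"],degrees=True).as_matrix()@d/' h.py
python3 - <<'E'
from h import *
for c in ["side","top"]:
    p,d=env.grab_frame(c); cv2.imwrite(f"pics/{c}0.png",p); np.save(f"pics/{c}0.npy",d)
    m=env.camera_model(c); print(c,np.round(m["eye"]),np.round(m["rotation"]))
    for t,z in [("press",0),("home",85),("carriage",85),("handle",138),("lever_grip",100),("lever_hinge",56),("deck",85),("bridge",180),("platen",130.5)]:
        for r in env.pinpoint(c,t)[:3]:
            q=at_depth(c,r["location"],d)
            print(t,round(r["score"],2),np.round(r["location"]),np.round(at_z(c,r["location"],z)),None if q is None else np.round(q))
E
```

```text
side [ 250. -997. 1272.] [-138.    0.  -15.]
press 0.96 [317. 222.] [656.  36.   0.] [627. -37.  90.]
home 0.6 [317. 206.] [650.  31.  85.] [634. -10. 132.]
carriage 0.96 [210. 224.] [310.  44.  85.] [314. 101.  20.]
carriage 0.85 [274. 167.] [564. 240.  85.] [578. 296.  31.]
carriage 0.81 [216. 304.] [ 276. -240.   85.] [ 265. -552.  574.]
handle 0.94 [221. 316.] [ 281. -313.  138.] [ 270. -560.  547.]
handle 0.83 [207. 200.] [313.  93. 138.] [318. 182.  46.]
handle 0.73 [317. 224.] [609. -83. 138.] [630. -30.  73.]
lever_grip 0.78 [284. 247.] [ 500. -113.  100.] [ 498. -119.  109.]
lever_hinge 0.82 [326. 250.] [ 629. -120.   56.] [645. -82.   3.]
deck 0.78 [270. 215.] [495.  31.  85.] [492.  15. 103.]
deck 0.29 [321. 196.] [676.  69.  85.] [641. -17. 181.]
bridge 0.92 [319. 184.] [650.  31. 180.] [651.  32. 179.]
platen 0.71 [322. 194.] [662.  35. 130.] [644.  -9. 180.]
top [ 393.   30. 1393.] [-175.   -1.  -90.]
press 0.88 [273. 170.] [653.  34.   0.] [626.  33. 143.]
carriage 0.97 [347. 297.] [ 286. -166.   85.] [ 281. -175.   29.]
carriage 0.93 [240. 284.] [322. 125.  85.] [319. 129.  25.]
carriage 0.85 [272. 191.] [578.  38.  85.] [572.  38. 123.]
handle 0.76 [143. 169.] [632. 381. 138.] [646. 401.  65.]
handle 0.76 [374. 292.] [ 303. -231.  138.] [ 293. -258.    8.]
handle 0.67 [276. 221.] [491.  25. 138.] [490.  25. 152.]
lever_grip 0.65 [326. 218.] [ 502. -112.  100.] [ 501. -111.  108.]
lever_hinge 0.49 [274. 219.] [503.  30.  56.] [500.  30.  94.]
deck 0.88 [276. 222.] [493.  26.  85.] [488.  26. 153.]
bridge 0.86 [277. 161.] [644.  22. 180.] [644.  22. 181.]
platen 0.76 [274. 164.] [646.  30. 130.] [636.  30. 179.]
platen 0.31 [272. 171.] [626.  38. 130.] [624.  37. 141.]
```

View pics/side0.png

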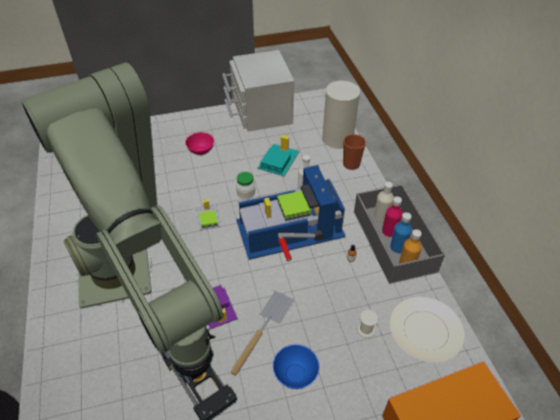

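View pics/top0.png

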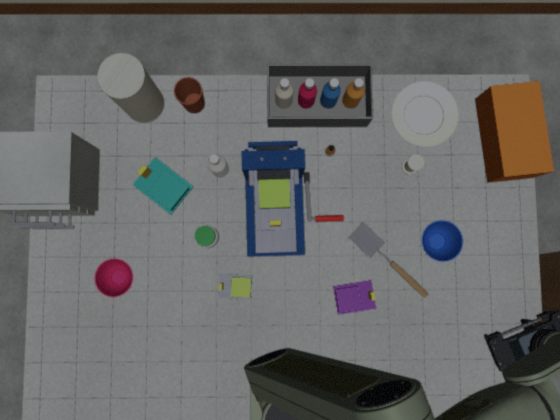

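```bash
cat >> h.py <<'E'
def cloud(cam,d):
    v,u=np.nonzero(d>0); m=env.camera_model(cam)
    p=np.c_[(u-m["cx"])/m["fx"],(v-m["cy"])/m["fy"],np.ones(len(u))]*d[v,u][:,None]
    return p@R.from_euler("xyz",m["rotation"],degrees=True).as_matrix().T+m["eye"]
def sel(P,lo,hi): return P[np.all((P>lo)&(P<hi),1)]
E
python3 - <<'E'
from h import *
for c in ["top","side"]:
    P=cloud(c,np.load(f"pics/{c}0.npy")); img=cv2.imread(f"pics/{c}0.png").reshape(-1,3)[np.load(f"pics/{c}0.npy").ravel()>0].astype(int)
    for n,lo,hi in [("bridge",(560,-100,174),(720,160,187)),("guides",(380,-60,98),(620,120,108)),("handle",(450,-5,141),(530,60,160)),("mould",(500,-20,117),(620,90,130))]:
        S=sel(P,lo,hi)
        if len(S)>4: print(c,n,len(S),np.round(S.mean(0)),cv2.minAreaRect(S[:,:2].astype(np.float32)))
    B,G,Rr=img.T
    red=(Rr>150)&(G<60)&(B<60)
    S=P[red]; S=sel(S,(440,-200,70),(580,-30,125)); print("red",len(S),S.mean(0),cv2.minAreaRect(S[:,:2].astype(np.float32)))
    yel=(Rr>150)&(G>130)&(B<80)&(Rr>G); S=sel(P[yel],(440,-20,90),(560,80,165)); print("yel",len(S),S.mean(0),S.min(0),S.max(0))
    S=S[S[:,2]>144]; 
    if len(S)>2:print(cv2.minAreaRect(S[:,:2].astype(np.float32)))
E
python3 - <<'E'
import cv2
a=cv2.imread('pics/top0.png')[110:270,190:400]; cv2.imwrite('pics/c0.png',cv2.resize(a,None,fx=3.6,fy=3.6,interpolation=cv2.INTER_CUBIC))
E
```

```text
top bridge 1197 [648.  32. 179.] ((648.7158203125, 32.11513137817383), (51.087738037109375, 164.62074279785156), 1.4216095209121704)
top guides 667 [513.  30. 104.] ((514.955078125, 19.084564208984375), (210.53729248046875, 156.39859008789062), 1.6175475120544434)
top handle 66 [486.  29. 152.] ((485.84375, 28.874095916748047), (26.58841323852539, 13.938738822937012), 89.02777862548828)
top mould 857 [567.  31. 122.] ((567.0343017578125, 30.617523193359375), (76.84664154052734, 83.80181884765625), 1.1798949241638184)
red 0 [nan nan nan] ((0.0, 0.0), (0.0, 0.0), 0.0)<stdin>:9: RuntimeWarning: Mean of empty slice.
  ret = um.true_divide(
<stdin>:10: RuntimeWarning: Mean of empty slice.
Traceback (most recent call last):
ValueError: zero-size array to reduction operation minimum which has no identity
```

View pics/c0.png

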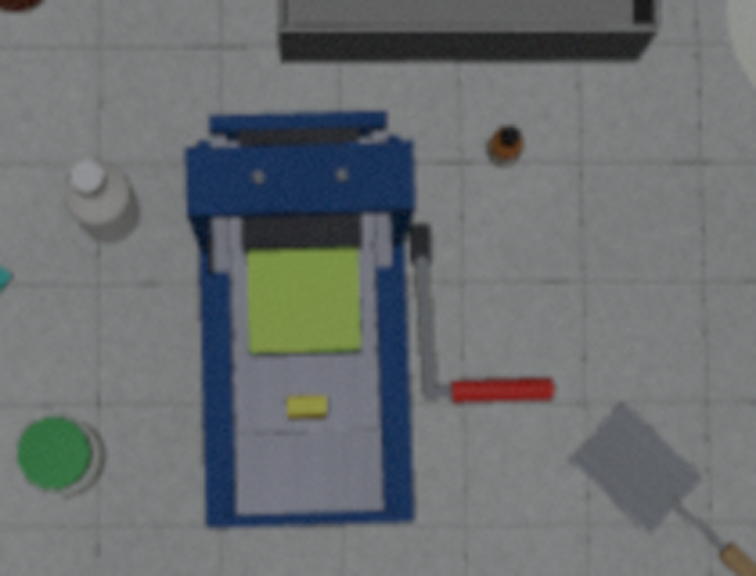

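Request:
arm_command(motion=[{"offset": [0,0,0],"spin": 0.174},{"offset": [0,0,0],"spin": 0.174},{"offset": [0.024,-0.046,0],"spin": 0},{"offset": [0.024,-0.046,0],"spin": 0},{"offset": [0.024,-0.046,0],"spin": 0}], jaw=0.09)

```text
time_s: 1.72
ee_pos: [276.9, -395.6, 228.0]
ee_rot: [180.0, -0.0, 1.1]
force: [0.6, 0.1, 0.2]
gripper_width: 90.3
gripper_force: 0.0
```

Request:
arm_command(motion=[{"offset": [0.024,-0.046,0],"spin": 0},{"offset": [0.024,-0.046,0],"spin": 0},{"offset": [0.024,-0.046,0],"spin": 0},{"offset": [0.024,-0.046,0],"spin": 0},{"offset": [0.024,-0.046,0],"spin": 0}])

```text
time_s: 2.35
ee_pos: [392.2, -162.9, 228.2]
ee_rot: [180.0, -0.1, 1.2]
force: [0.6, 1.1, -0.9]
gripper_width: 90.1
gripper_force: 0.0
```

Request:
arm_command(motion=[{"offset": [0.024,-0.046,0],"spin": 0},{"offset": [0.024,-0.046,0],"spin": 0},{"offset": [0.024,-0.046,0],"spin": 0},{"offset": [0,0,0],"spin": 0},{"offset": [0,0,0],"spin": 0}])

```text
time_s: 2.98
ee_pos: [460.3, -25.2, 227.9]
ee_rot: [180.0, 0.0, 1.2]
force: [-0.1, -0.1, -0.8]
gripper_width: 90.1
gripper_force: 0.0
```

Request:
arm_command(motion=[{"offset": [0.027,-0.054,0],"spin": 0},{"offset": [0,0,0],"spin": 0},{"offset": [0,0,0.03],"spin": 0},{"offset": [0,0,0.03],"spin": 0},{"offset": [0,0,0],"spin": 0}])

```text
time_s: 3.6
ee_pos: [484.3, 27.8, 166.3]
ee_rot: [180.0, 0.3, 1.1]
force: [-1.0, -0.1, 0.3]
gripper_width: 90.2
gripper_force: 0.0
```

```bash
python3 - <<'E'
from h import *
p,d=env.grab_frame("side"); a=p[130:270,200:380]; cv2.imwrite("pics/s1.png",cv2.resize(a,None,fx=4,fy=4,interpolation=cv2.INTER_CUBIC))
print(env.state()["ee_pos"])
E
```

```text
[485.75955666  28.10888371 167.80599435]
```

View pics/s1.png

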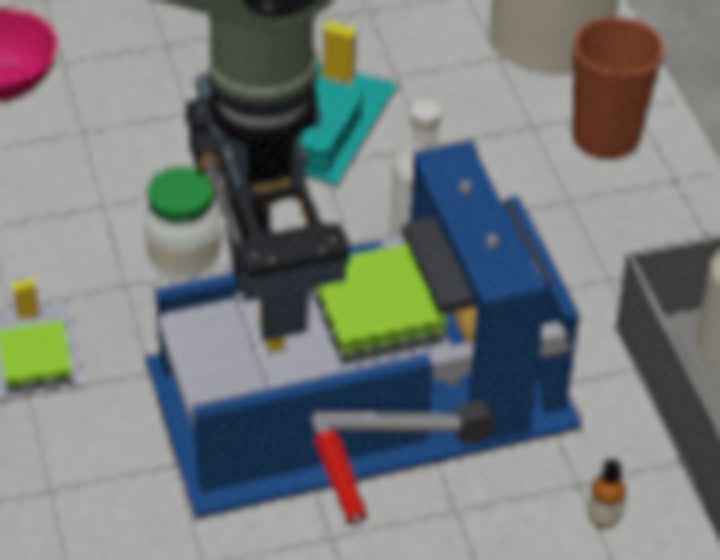

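The gripper is open and straddling the handle: the yellow shows under the near finger at crop (275,343), clear of the mould. I'll lower it, close, and push.

Request:
arm_command(motion=[{"offset": [0,0,0.018],"spin": 0},{"offset": [0,0,0.015],"spin": 0},{"offset": [0,0,0],"spin": 0}])

```text
time_s: 4.03
ee_pos: [486.1, 29.1, 134.7]
ee_rot: [180.0, 0.1, 1.2]
force: [-0.7, -0.1, -0.8]
gripper_width: 89.9
gripper_force: 0.0
```

Request:
arm_command(motion=[{"offset": [0,0,0],"spin": 0},{"offset": [0,0,0],"spin": 0},{"offset": [0,0,0],"spin": 0},{"offset": [0,0,0],"spin": 0},{"offset": [0,0,0],"spin": 0}], jaw=0.02, newtons=15)

```text
time_s: 4.65
ee_pos: [486.6, 29.6, 135.0]
ee_rot: [180.0, -0.0, 1.2]
force: [0.5, -0.2, 0.1]
gripper_width: 42.7
gripper_force: 0.0
```

Request:
arm_command(motion=[{"offset": [0,0,0],"spin": 0},{"offset": [0,0,0],"spin": 0},{"offset": [0.003,0,0],"spin": 0},{"offset": [0.006,0,0],"spin": 0},{"offset": [0.006,0,0],"spin": 0}])

```text
time_s: 5.28
ee_pos: [497.8, 29.8, 134.9]
ee_rot: [180.0, 0.5, 1.2]
force: [-9.7, -0.3, 9.2]
gripper_width: 30.0
gripper_force: 15.0
```

Request:
arm_command(motion=[{"offset": [0.008,0,0],"spin": 0},{"offset": [0.008,0,0],"spin": 0},{"offset": [0.008,0,0],"spin": 0},{"offset": [0.008,0,0],"spin": 0},{"offset": [0.008,0,0],"spin": 0}])

```text
time_s: 5.9
ee_pos: [538.0, 30.7, 134.9]
ee_rot: [180.0, 0.5, 1.2]
force: [-9.7, -0.4, 7.7]
gripper_width: 29.7
gripper_force: 15.0
```

Request:
arm_command(motion=[{"offset": [0.008,0,0],"spin": 0},{"offset": [0.006,0,0],"spin": 0},{"offset": [0.004,0,0],"spin": 0},{"offset": [0,0,0],"spin": 0}])

```text
time_s: 6.4
ee_pos: [556.8, 31.1, 134.8]
ee_rot: [180.0, 0.4, 1.2]
force: [-6.9, -0.2, 5.6]
gripper_width: 29.9
gripper_force: 15.0
```

Request:
arm_command(motion=[{"offset": [0.003,0,0],"spin": 0},{"offset": [0.003,0,0],"spin": 0},{"offset": [0.002,0,0],"spin": 0},{"offset": [0.002,0,0],"spin": 0}], newtons=25)

```text
time_s: 6.9
ee_pos: [565.9, 31.3, 134.9]
ee_rot: [180.0, 0.5, 1.2]
force: [-9.1, -0.6, 6.7]
gripper_width: 30.0
gripper_force: 25.0
```

Request:
arm_command(motion=[{"offset": [0.001,0,0],"spin": 0},{"offset": [0.001,0,0],"spin": 0},{"offset": [0.001,0,0],"spin": 0}])

```text
time_s: 7.28
ee_pos: [568.9, 31.4, 134.9]
ee_rot: [180.0, 0.5, 1.2]
force: [-8.2, -0.6, 6.9]
gripper_width: 30.0
gripper_force: 25.0
```

Request:
arm_command(motion=[{"offset": [0.001,0,0],"spin": 0},{"offset": [0.001,0,0],"spin": 0}])

```text
time_s: 7.52
ee_pos: [569.2, 31.4, 134.9]
ee_rot: [180.0, 0.7, 1.2]
force: [-15.0, 0.1, 11.0]
gripper_width: 30.0
gripper_force: 25.0
```

Request:
arm_command(motion=[{"offset": [0.001,0,0],"spin": 0},{"offset": [0.0005,0,0],"spin": 0},{"offset": [0,0,0],"spin": 0}])

```text
time_s: 7.9
ee_pos: [569.3, 31.4, 134.8]
ee_rot: [180.0, 0.9, 1.2]
force: [-16.9, -1.1, 11.9]
gripper_width: 30.1
gripper_force: 25.0
```

Request:
arm_command(motion=[{"offset": [-0.003,0,0],"spin": 0},{"offset": [0,0,0],"spin": 0},{"offset": [0,0,0],"spin": 0},{"offset": [0,0,0],"spin": 0}], jaw=0.06)

```text
time_s: 8.4
ee_pos: [573.4, 31.4, 134.8]
ee_rot: [180.0, -0.0, 1.2]
force: [0.4, -0.5, 0.1]
gripper_width: 60.1
gripper_force: 0.0
```

Request:
arm_command(motion=[{"offset": [-0.003,0,-0.02],"spin": 0},{"offset": [-0.003,0,-0.04],"spin": 0},{"offset": [-0.02,0.03,-0.03],"spin": 0},{"offset": [-0.03,0.05,0],"spin": 0},{"offset": [-0.03,0.05,0],"spin": 0}])

```text
time_s: 9.02
ee_pos: [489.4, -101.6, 225.4]
ee_rot: [180.0, -0.1, 1.3]
force: [1.1, -0.4, -0.2]
gripper_width: 59.9
gripper_force: 0.0
```

```bash
python3 - <<'E'
from h import *
p,d=env.grab_frame("top"); np.save("pics/t2.npy",d); a=p[110:270,190:400]; cv2.imwrite("pics/t2.png",cv2.resize(a,None,fx=3.6,fy=3.6,interpolation=cv2.INTER_CUBIC))
print(env.state()["ee_pos"])
P=cloud("top",d)
S=sel(P,(540,0,141),(600,70,156)); print(len(S),S.mean(0) if len(S) else 0)
S=sel(P,(560,-10,117),(640,80,130)); print(len(S),S.min(0),S.max(0))
E
```

```text
[ 485.25137294 -106.69298159  225.18861921]
64 [568.09423142  31.27022243 151.30615984]
6 [561.50418966  12.02997933 122.89150786] [604.98691011  39.21304616 129.42046729]
```

View pics/t2.png

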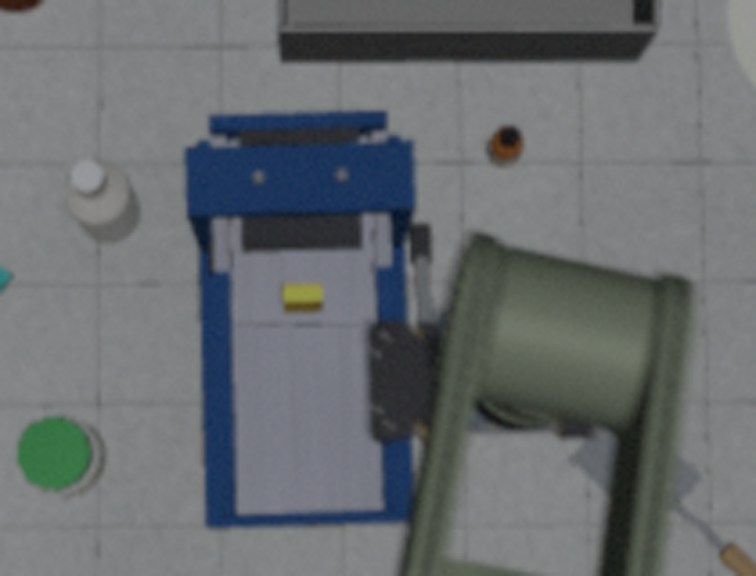

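The handle has moved to crop (303,297). Its measured x is 568.1, against 568.7 expected at home, and the push stalled firmly, so the carriage is home. Next I'll turn the gripper for the lever.

Request:
arm_command(motion=[{"offset": [0,0,0],"spin": -0.1745},{"offset": [0,0,0],"spin": -0.1745},{"offset": [0,0,0],"spin": -0.1745},{"offset": [0,0,0],"spin": -0.1745},{"offset": [0,0,0],"spin": -0.1745}])

```text
time_s: 9.7
ee_pos: [490.0, -100.3, 224.9]
ee_rot: [180.0, -0.0, 51.5]
force: [-0.1, -0.4, -0.8]
gripper_width: 60.0
gripper_force: 0.0
```

Request:
arm_command(motion=[{"offset": [0,0,0],"spin": -0.1745},{"offset": [0,0,0],"spin": -0.1745},{"offset": [0,0,0],"spin": -0.1745},{"offset": [0,0,0],"spin": -0.1745},{"offset": [0,0,0],"spin": 0}])

```text
time_s: 10.32
ee_pos: [490.0, -100.3, 224.9]
ee_rot: [180.0, 0.0, 91.1]
force: [-0.7, -0.3, 0.3]
gripper_width: 60.1
gripper_force: 0.0
```

```bash
python3 - <<'E'
from h import *
print(env.state()["ee_pos"],env.state()["ee_rot"])
p=cv2.imread("pics/top0.png");d=np.load("pics/top0.npy")
h=cv2.cvtColor(p,cv2.COLOR_BGR2HSV); m=((h[...,0]<8)|(h[...,0]>174))&(h[...,1]>150)
v,u=np.nonzero(m[200:235,305:350]); v+=200;u+=305
print(len(u),u.mean(),v.mean(),np.median(d[v,u]), at_z("top",(u.mean(),v.mean()),108), at_z("top",(u.min(),v.mean()),105), at_z("top",(u.max(),v.mean()),105))
p,d=env.grab_frame("side")
print([(r["score"],r["location"],at_z("side",r["location"],100)) for r in env.pinpoint("side","lever_grip")[:2]])
E
```

```text
[ 490.02125042 -100.2651145   224.90345056] [1.79990911e+02 2.00397722e-03 9.10554939e+01]
134 328.9029850746269 217.98507462686567 1291.6554 [ 500.52421755 -118.17916326  108.        ] [500.96262578 -83.23983412 105.        ] [ 500.58444408 -154.35675275  105.        ]
[(0.84, [282.9, 246.7], array([ 498.39391847, -110.27966419,  100.        ]))]
```

Request:
arm_command(motion=[{"offset": [-0.0187,0.01,0],"spin": 0},{"offset": [0,0,0.04],"spin": 0},{"offset": [0,0,0.045],"spin": 0},{"offset": [0,0,0.045],"spin": 0},{"offset": [0,0,0],"spin": 0}])

```text
time_s: 11.05
ee_pos: [498.4, -119.3, 92.2]
ee_rot: [-179.6, -0.1, 91.1]
force: [0.1, 0.0, 1.4]
gripper_width: 59.9
gripper_force: 0.0
```

Request:
arm_command(motion=[{"offset": [0,0,0],"spin": 0},{"offset": [0,0,0],"spin": 0},{"offset": [0,0,0],"spin": 0},{"offset": [0,0,0],"spin": 0},{"offset": [0,0,0],"spin": 0}], jaw=0.0, newtons=40)

```text
time_s: 11.68
ee_pos: [501.7, -118.9, 95.7]
ee_rot: [179.8, 0.0, 91.2]
force: [4.0, 0.4, 0.2]
gripper_width: 17.2
gripper_force: 40.0
```

Request:
arm_command(motion=[{"offset": [0,0,0],"spin": 0},{"offset": [0,0,0],"spin": 0}])

```text
time_s: 11.92
ee_pos: [501.6, -118.9, 95.5]
ee_rot: [179.8, 0.0, 91.2]
force: [5.4, 1.1, 1.1]
gripper_width: 17.2
gripper_force: 40.0
```

Request:
arm_command(motion=[{"offset": [0,0.0064,-0.0145],"spin": 0},{"offset": [0,0.008,-0.0137],"spin": 0},{"offset": [0,0.0097,-0.0126],"spin": 0},{"offset": [0,0,0],"spin": 0}])

```text
time_s: 12.42
ee_pos: [524.1, -118.3, 134.9]
ee_rot: [-179.9, -0.0, 91.2]
force: [3.6, -0.4, -7.5]
gripper_width: 17.6
gripper_force: 40.0
```

Request:
arm_command(motion=[{"offset": [0,0.0111,-0.0113],"spin": 0},{"offset": [0,0.0124,-0.0099],"spin": 0},{"offset": [0,0.0136,-0.0083],"spin": 0},{"offset": [0,0,0],"spin": 0}])

```text
time_s: 12.92
ee_pos: [559.1, -117.5, 164.2]
ee_rot: [-179.7, -0.0, 91.2]
force: [-2.8, 0.8, -0.8]
gripper_width: 16.9
gripper_force: 40.0
```

Request:
arm_command(motion=[{"offset": [0,0.0144,-0.0066],"spin": 0},{"offset": [0,0.0151,-0.0047],"spin": 0},{"offset": [0,0,0],"spin": 0}])

```text
time_s: 13.3
ee_pos: [589.3, -116.7, 176.8]
ee_rot: [-179.8, -0.0, 91.2]
force: [-3.4, 0.9, 5.2]
gripper_width: 17.1
gripper_force: 40.0
```

Request:
arm_command(motion=[{"offset": [0,0.0157,-0.0029],"spin": 0},{"offset": [0,0,0],"spin": 0}])

```text
time_s: 13.55
ee_pos: [605.4, -116.4, 180.1]
ee_rot: [-179.9, -0.0, 91.2]
force: [-3.5, 1.8, 5.8]
gripper_width: 17.2
gripper_force: 40.0
```

Request:
arm_command(motion=[{"offset": [0,0.0158,-0.001],"spin": 0},{"offset": [0,0,0],"spin": 0},{"offset": [0,0,0],"spin": 0}])

```text
time_s: 13.92
ee_pos: [621.8, -115.9, 181.5]
ee_rot: [180.0, -0.0, 91.2]
force: [-1.4, 2.8, 5.5]
gripper_width: 17.1
gripper_force: 40.0
```

```bash
python3 - <<'E'
from h import *
from scipy.optimize import least_squares
q=np.array([(501.6,95.5),(524.1,134.9),(559.1,164.2),(589.3,176.8),(605.4,180.1),(621.8,181.5)])
for f in (lambda c:np.hypot(*(q-c[:2]).T)-130,lambda c:np.hypot(*(q-c[:2]).T)-c[2]):
    s=least_squares(f,[622,51,130][:3]); print(s.x,s.fun)
p,d=env.grab_frame("side"); a=p[130:270,220:400]; cv2.imwrite("pics/s3.png",cv2.resize(a,None,fx=4,fy=4,interpolation=cv2.INTER_CUBIC))
P=cloud("side",d); S=sel(P,(600,-60,174),(720,130,187)); print("bridge",S.mean(0),cv2.minAreaRect(S[:,:2].astype(np.float32)))
E
```

```text
[623.87933573  51.48280253 130.        ] [-0.03943052  0.05516012  0.00588042  0.0005017  -0.06205583  0.03382358]
[623.76140426  51.65025125 129.81332203] [-0.02037478  0.04396951 -0.01138389 -0.0055873  -0.05786311  0.05123956]
bridge [641.16109752  98.87452551 181.02372757] ((644.506103515625, 89.75154876708984), (55.680572509765625, 42.15012741088867), 88.5413818359375)
```

View pics/s3.png

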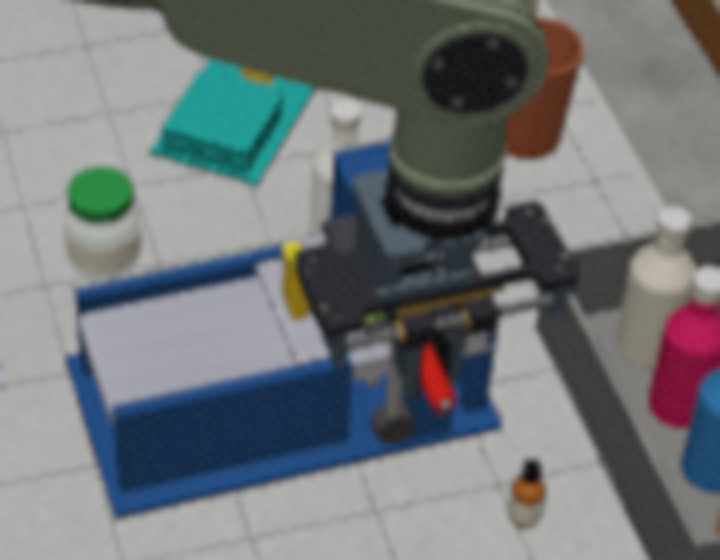

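The lever is nearly upright, with the red sleeve held between the pads at crop (437,378). The circle fit, with residuals under 0.1 mm, puts the shaft axis at x = 623.8. That leaves 2 mm to go.

Request:
arm_command(motion=[{"offset": [0,0.002,0],"spin": 0},{"offset": [0,0,0],"spin": 0},{"offset": [0,0,0],"spin": 0},{"offset": [0,0,0],"spin": 0},{"offset": [0,0,0],"spin": 0}])

```text
time_s: 14.6
ee_pos: [622.7, -115.9, 181.4]
ee_rot: [-179.9, -0.0, 91.2]
force: [-3.4, 1.4, 7.0]
gripper_width: 17.1
gripper_force: 40.0
```

```bash
python3 - <<'E'
from h import *
p,d=env.grab_frame("top"); P=cloud("top",d)
S=sel(P,(535,5,135),(595,60,178)); print(len(S),S.mean(0),np.median(S,0))
s=env.state(); print(s["ee_pos"],s["force"],s["gripper_width"])
E
```

```text
71 [567.35884997  30.49380678 160.16998025] [567.52089921  31.01332658 161.79433482]
[ 622.7146623  -115.93089181  181.45500889] [-3.43998883  1.17543975  7.23669774] 16.995082562073108
```

Request:
arm_command(motion=[{"offset": [0,0.0012,0],"spin": 0},{"offset": [0,0,0],"spin": 0},{"offset": [0,0,0],"spin": 0},{"offset": [0,0,0],"spin": 0}])

```text
time_s: 15.15
ee_pos: [623.8, -115.9, 181.5]
ee_rot: [-179.9, -0.0, 91.2]
force: [-4.0, 2.2, 6.4]
gripper_width: 17.0
gripper_force: 40.0
```

```bash
python3 -c "
from h import *
print(env.state()['ee_pos']); print(env.job_done())"
```

```text
[ 623.75426304 -115.89482956  181.47652057]
the job is handed in; nothing more can be done
None
```

I handed the job in after about 15 s of the 45 s allowed: the carriage is home against the back stop, and the gripper is still holding the cam lever straight up, with the mould lifted about 10.5 mm (10.8 mm nominal).

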